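Lock the weld nest with its slide bolt

ROBOT

A 7-joint arm with a two-finger parallel gripper is mounted at the origin on the work surface. World frame = base frame: x ahead of the robot, y to its left, z up, the work surface at z = 0. Lengths are in m, angles in rad, forces in N, time in s.
With the tool pointing down it reaches from about 0.4 to 0.85 m from the base axis. Payload 10.4 kg.
Tool frame: the origin (TCP) lies midway between the tips of the shut fingers; the grasp point (between the pads) lies 19 mm behind it; y points along the fingers, x is the direction in which the jaws open and shut, and the axes are right-handed (so a half turn about y gives the same grasp; the last joint's range is limited). The gripper opens to 87 mm and grips with 3 to 60 N. Pads are 19 mm wide; open, the fingers measure 117 mm over their backs; the gripper's body (75 mm by 190 mm) begins 51 mm behind the grasp point.
Start: joints at [-1.324, 0.332, -0.065, 1.46, 0.022, 1.35, -0.088], TCP at [0.167, 0.602, 0.223] pointing down, gripper open.
Joint ranges: [-2.6, 2.6], [-0.5, 2.12], [-1.47, 1.34], [0.16, 2.42], [-1.27, 4.41], [0.06, 2.06], [-2.6, 2.6]. Speed limits (rad/s): [2.22, 2.22, 2.79, 2.79, 3.14, 3.14, 3.14].

INTERFACE

Orientations are given as a unit quaternion [x, y, z, w].
In Python, from bench import r gives the robot as it stands. The module is installed in compiled form; this text tells all that it offers.
- The arm moves only by the tool arm_command, never from a script. Its argument "deltas" is one flat list of numbers, 6 for each row, row after row: the shift along the tool's x, y, z in m, then the turn, a rotation vector about the tool's x, y, z in degrees. In form: [tx, ty, tz, ax, ay, az, tx, ty, tz, ax, ay, az, ...]. A call has 1 to 8 rows; each row is the pose to reach, as a shift and turn from the pose commanded when the call began, along the tool's axes at that moment; what a row does not reach only later rows make up. A row lasts 1/8 s, in which the tool goes at most 62.5 mm and 10.7 degrees, less where a joint would pass 70% of its speed; a pose out of reach is approached as far as the arm can. A call with a gripper value outside its range is refused whole. "hand" is the opening, from 0 (shut) to 1 (fully open), set as the call begins (left out, the last holds). The fingers move at their own pace and stop on an object; "grip_force" is the grip in N (left out, the last holds). Time passes only in rows, so rows that repeat a pose let the fingers close. It gives the time, the measured TCP pose, the force and the opening at its end, in the units of the state.
- r.read_state(): the state, without advancing time (a new reading comes with each control period).
- r.camera(name): name is "scene" or "top" or "wrist"; returns a dict with "image" (384x512x3 uint8, red, green, blue), "intrinsics" (3x3 intrinsics, pixels), "world_from_camera" (4x4, takes a point from camera to world coordinates); the wrist camera has in their place "hand_eye" (4x4, takes a point from camera to tool coordinates, whose origin is the TCP and whose axes are the tool frame's). Camera axes: x right, y down, z forward; pixel columns grow to the right and rows downward; lengths in m; the calibration is good to about 2 mm. The wrist camera is an equidistant fisheye: a pixel r from the principal point sees the ray r / f radians off the axis. A picture is of the moment at which its call begins: read the wrist's pose just before it. There is no depth.
- r.close_job(): hands the job in, once; it reports no verdict.
Trained networks look in a picture, given as the dict that the camera call returned (one of the last four; its "shot" number tells which), for a name from the list of things; names that differ only in an ending like _2 or _b are one class to them, and where a whole thing is asked for, a point or a joint stands for the part that bears it (a point fixed in the world has none). Each returns a list of dicts, best first, with "conf" (0 to 1); they miss things now and then, are a little off and sometimes report something else, mostly with a low value. They report only what shows in the picture. A call takes as long as a camera call. They do not tell look-alikes from the thing itself.
- r.boxes_of(picture, query): "centre" ([row, column] in pixels, amid what is visible of it).
- r.regions_of(picture, query): "region" (384x512 bool, what is visible of it) and "centre" ([row, column] in pixels, amid what is visible of it).
The state is a dict: "time": time; "joint_positions": joint angles; "joint_vel": joint speeds; "joint_torque": joint torques, N m; "ee_pos": TCP position; "eef_rot": TCP orientation; "ft_force": force on the tool from outside, world axes, zero at the start; "torque": the same for the moment, N m; "width": finger opening in m.
Only numpy, scipy, OpenCV 4.12 (cv2) and the standard library are available. Lean on these libraries where they do the work, as an engineer would, in place of code of your own. Each camera call takes 0.05 s, during which the arm holds its last target.

TASK

On the weld fixture, push the green nest block forward along its channel until it presses firmly against the red stop, then slide the bolt with the orange-banded black knob across into the keeper slot in the block's side and on until you feel it bottom in there and hold the block snug against the tall rail. Seat each of them with a firm press of about 10 N, never ramming with more than 20 N, then let go and leave everything else on the table where it is.

Things in the scene. Friction and masses are not known exactly. Their poses are not given: they have to be found in the camera images.
- fixture: Fixed weld fixture, origin on the table under the channel; x along the channel towards the red stop, y the way the bolt slides in (towards the tall rail), z up. Black plinth x -110..110, y -172..100 mm under an aluminium plate whose top is at z 30. Channel rails x -100..85: low one, inner face y -41.5, top z 38; tall one, inner face y 41.5, top z 55. Turned up to 20 degrees.
- stop: Red rigid end stop of the channel, fixed on the fixture, with the fixture's origin and axes: 14 x 80 mm, z 30 to 62 mm; its working face is at x = 85 mm.
- nest: Loose green block 100 (x) x 80 (y) x 30 mm, 0.36-0.56 kg, in the channel, play 1.5 mm to each rail. Origin: centre of underside; axes as the fixture's. Starts 20-45 mm short of the stop; at the stop its origin is at fixture x 35 mm, at the tall rail y 1.5. On top a post 16 mm thick, 24 tall at x 0, y 12, and two yellow shells 10 high at x +-31. Slides at 1-6 N, stays where left.
- keeper (a point): Centre of the mouth of the keeper slot, in the block's -y side: at x 0, y -40, z 18 mm in the block's frame; axes as the block's. The covered slot is 15 mm wide (x), runs to +y, its floor 10 mm above the block's underside. A set seat inside, which cannot be seen and differs each time, lets the bolt in 20 to 44 mm before it bottoms; past 44 mm it cannot go. Feel for it.
- bolt: Steel slide bolt, 12 mm thick, 165 long; origin at its flat tip (6 mm across, tapering up to 12 mm over 7 mm), body towards -y; axes as the fixture's. Slides only along y, on fixture x 35, z 48 mm; drag 2.5 N, stays where left. Tip starts at fixture y -58..-50; bottomed, with the block at the tall rail, between -18 and 6. It strikes the block's side unless the block is at the stop.
- bolt_tip (a point): Centre of the bolt's flat tip (the bolt's origin).
- bolt_knob (a point): Centre of the top of the bolt's upright knob, 92 mm above the table: black post 14 mm in diameter with an orange band, 80 mm behind the tip (to -y). Pinch it from above or push its -y side. Two blue bolt guides, tops at z 60 mm, 34 mm wide in x and 14 mm in y, stand at fixture x 35, y -57 and -157; the knob stays between them.
- spare_nest: Bystander: loose grey spare nest block, 100 x 80 x 30 mm with a post; origin under its centre. Leave alone.
- wrench: Bystander: loose steel wrench lying flat. Leave alone.
- screwdriver: Bystander: loose screwdriver lying flat. Leave alone.
- horn: Bystander: loose steel welding horn standing upright, 48 mm across, 95 mm tall. Leave alone.
- solvent: Bystander: loose clear bottle with red cap, 52 mm across, 130 mm tall. Leave alone.
- shell0: Bystander: loose yellow shell 26 x 46 x 12 mm. Leave alone.
- shell1: Bystander: loose yellow shell 26 x 46 x 12 mm. Leave alone.
Mind the look-alikes: they are no part of the job. There is more than one size of the nest; the one meant has the size given above.

How it is judged:
On the way, in this order (a step that is already met when the one before it is completed fails the run):
1. the nest block presses against the red stop (within 2 mm, with more than 1 N) while the bolt is still out of its slot (x of nest in the frame of fixture above 0.033 m and contact force between nest and stop above 1 N and y of bolt_tip in the frame of fixture below -0.042 m), for 0.1 s.
2. the bolt is pressed home: its tip at least 18 mm into the slot, bottomed there and pressing the block with more than 4 N against the tall rail (within 2 mm of it) (y of bolt_tip in the frame of keeper above 0.018 m and y of nest in the frame of fixture above -0.0005 m and contact force between bolt and nest above 4 N), for 0.1 s.
At the end, for the whole second after the job is handed in: The nest block lies flat on the plate within 2 mm of the red stop and within 2 mm of the tall rail, the bolt's tip is at least 18 mm inside the keeper slot, all at rest and let go (x of nest in the frame of fixture above 0.033 m and y of nest in the frame of fixture above -0.0005 m and z of nest in the frame of fixture below 0.033 m and y of bolt_tip in the frame of keeper above 0.018 m and linear speed of each of nest, bolt below 0.01 m/s); the robot touches nothing.
It fails at once if the block is rammed against the stop with more than 20 N (contact force between nest and stop above 20 N).
It fails at once if the bolt is rammed against the block with more than 20 N (contact force between bolt and nest above 20 N).
It fails at once if a bystander is moved by more than 20 mm (distance of any of spare_nest, wrench, screwdriver, horn, solvent, shell0, shell1 from where it was at the start of the episode above 0.02 m).
It also fails if it takes over 61 s, if anything falls off the work surface, if the arm or the gripper's body presses on something with over 40 N, if the wrist force passes 120 N, or if a joint passes its speed limit or range.

## Working session

There is one attempt and no reset: what is moved stays moved. The work goes in short steps, Python scripts to look and compute and a tool call to move; the robot and the scene stay as the last step left them, time stands still between calls to the robot, and variables do not carry over. Pictures are saved under pics/ and viewed, and the job is handed in when it is done.

Besides the shell and the picture viewer there is one more tool, called after "Call:" as name(argument=value, ...), one argument or row to a line, values as JSON. arm_command: Moves the arm, as the interface text tells. Its arguments: {"type":"object","properties":{"deltas":{"type":"array","items":{"type":"number"}},"hand":{"type":"number"},"grip_force":{"type":"number"}},"required":["deltas"]}

```bash
mkdir -p pics
python3 - <<'E'
from bench import r
import cv2,numpy as np
s=r.read_state()
print({k:np.round(v,3) for k,v in s.items()})
for n in("scene","top"):
    c=r.camera(n); cv2.imwrite(f"pics/{n}0.png",cv2.resize(c["image"][:,:,::-1],(800,600)))
    np.savez(f"{n}0.npz",image=c["image"],K=c["intrinsics"],T=c["world_from_camera"])
    print(n,c["intrinsics"].round(1).tolist(),c["world_from_camera"].round(3).tolist())
    for q in("nest","bolt_knob","stop","fixture","keeper","bolt"):
        try:
            print(q,[(np.round(b["centre"],1).tolist(),round(b["conf"],2)) for b in r.regions_of(c,q)])
        except Exception as e: print(q,e)
E
```

```text
{'time': np.float64(0.0), 'joint_positions': array([-1.324,  0.333, -0.065,  1.461,  0.022,  1.35 , -0.088]), 'joint_vel': array([-0.001, -0.002,  0.001,  0.001, -0.001, -0.   ,  0.   ]), 'joint_torque': array([ 0.0000e+00, -6.2326e+01,  2.4000e-02, -3.8990e+01, -6.1000e-02,
        4.0000e-02,  0.0000e+00]), 'ee_pos': array([0.166, 0.602, 0.222]), 'eef_rot': array([ 0.563,  0.428, -0.429, -0.562]), 'ft_force': array([ 0.917, -0.421, -0.244]), 'torque': array([ 0.009, -0.001,  0.026]), 'width': np.float64(0.087)}
scene [[346.9, 0.0, 256.3], [0.0, 346.9, 196.3], [0.0, 0.0, 1.0]] [[0.582, 0.594, -0.556, 0.967], [0.813, -0.432, 0.39, -0.35], [-0.009, -0.679, -0.734, 0.694], [0.0, 0.0, 0.0, 1.0]]
nest [([216.1, 402.3], 0.89), ([152.0, 265.2], 0.82), ([197.6, 294.2], 0.79), ([311.1, 127.2], 0.44)]
bolt_knob [([242.8, 267.5], 0.76)]
stop [([217.7, 322.9], 0.71), ([279.7, 125.4], 0.22)]
fixture [([229.2, 277.3], 0.56), ([321.3, 185.6], 0.3)]
keeper [([150.0, 266.4], 0.67), ([199.5, 290.4], 0.56), ([212.9, 397.2], 0.56)]
bolt [([243.2, 269.6], 0.82)]
top [[374.6, 0.0, 254.8], [0.0, 374.6, 191.6], [0.0, 0.0, 1.0]] [[0.012, -0.989, 0.146, 0.36], [-1.0, -0.014, -0.016, -0.01], [0.018, -0.146, -0.989, 1.073], [0.0, 0.0, 0.0, 1.0]]
nest [([125.9, 149.5], 0.77), ([227.4, 122.9], 0.62), ([265.1, 192.4], 0.6), ([181.0, 225.6], 0.57), ([156.2, 269.1], 0.51), ([196.3, 372.5], 0.33)]
bolt_knob [([182.2, 228.8], 0.69), ([161.0, 269.9], 0.6)]
stop [([149.8, 213.9], 0.55)]
fixture [([181.7, 244.4], 0.66)]
keeper [([263.6, 188.2], 0.94), ([182.8, 225.0], 0.59), ([122.0, 154.0], 0.59), ([182.8, 245.4], 0.27)]
bolt [([157.9, 267.5], 0.79)]
```

View pics/scene0.png

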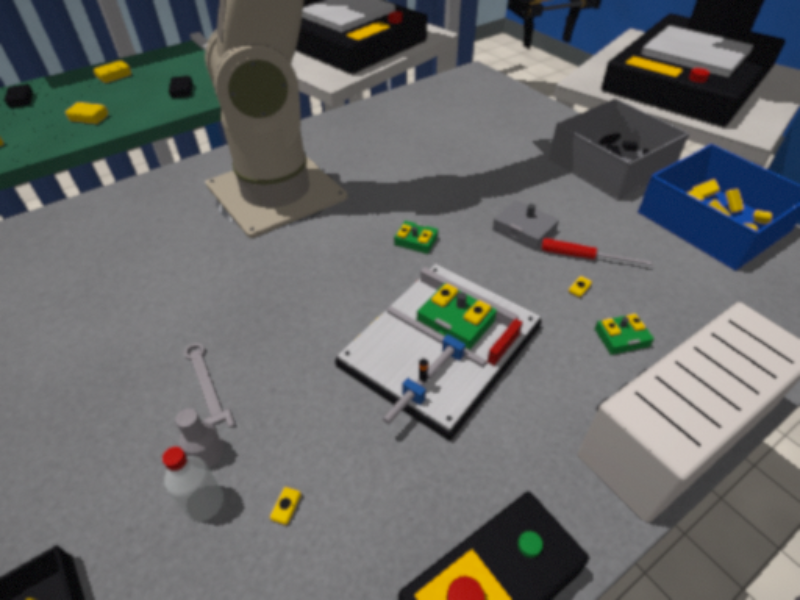

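View pics/top0.png

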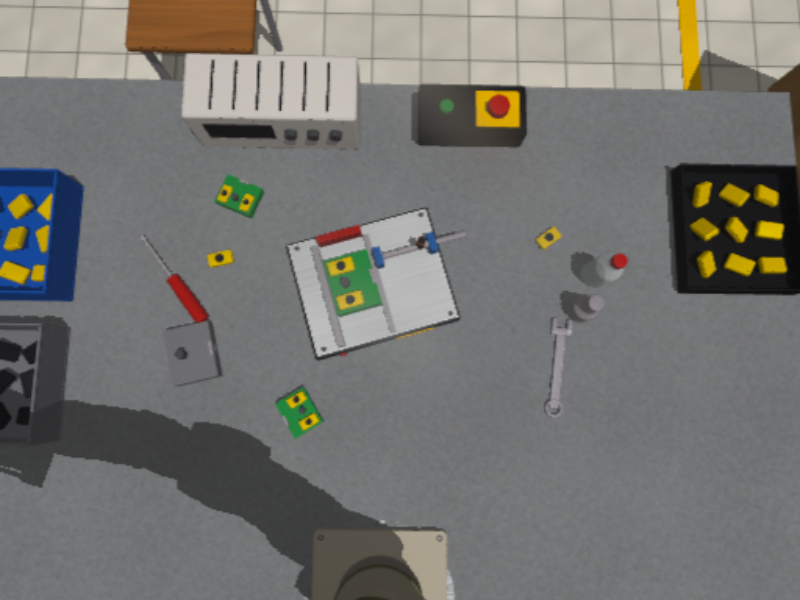

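The top view shows the fixture centred near (375,283) of 800x600. There are three green candidates: the block in the channel at (352,283), and smaller green look-alikes at (240,196) and (300,412). The grey spare is at (190,352). Only the one in the channel between the rails fits the 100x80 size. I'll confirm with a crop and fit the fixture pose.

Run:
```python
import cv2,numpy as np
d=np.load("top0.npz")["image"][:,:,::-1]
cv2.imwrite("pics/tc.png",cv2.resize(d[120:240,170:310],(784,672)[:2] if 0 else (700,600),interpolation=cv2.INTER_CUBIC))
d=np.load("scene0.npz")["image"][:,:,::-1]
cv2.imwrite("pics/sc.png",cv2.resize(d[160:286,208:356],(705,600),interpolation=cv2.INTER_CUBIC))
```

```text
(no output)
```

View pics/tc.png

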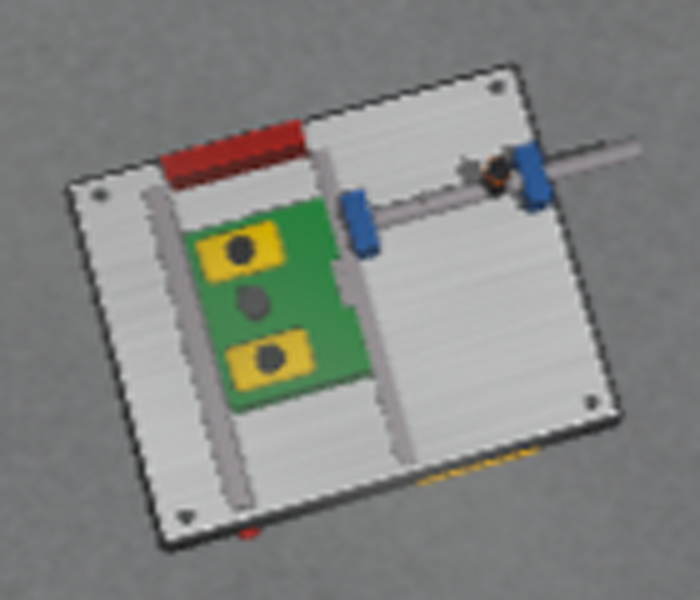

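View pics/sc.png

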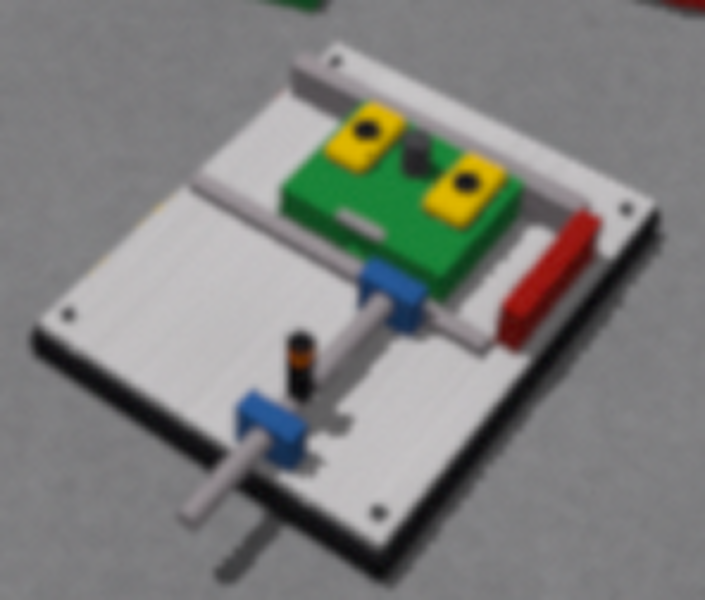

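```bash
cat > fit.py <<'E'
import numpy as np
from scipy.optimize import least_squares
def proj(n,P):
    d=np.load(n+"0.npz");T=np.linalg.inv(d["T"]);K=d["K"]
    p=np.asarray(P,float)@T[:3,:3].T+T[:3,3]; p=p@K.T; return p[:,:2]/p[:,2:]
tc=lambda L:np.array(L)/5+[170,120]-.4
sc=lambda L:np.array(L)/4.764+[208,160]-.4
def w(p,L):
    c,s=np.cos(p[2]),np.sin(p[2]);L=np.asarray(L,float)/1000
    return np.c_[p[0]+c*L[:,0]-s*L[:,1],p[1]+s*L[:,0]+c*L[:,1],L[:,2]]
F=[[110,100,30],[110,-172,30],[-110,-172,30],[-110,100,30]]
ti=tc([(72,187),(516,68),(618,413),(168,542)])
si=sc([(660,208),(388,548),(37,332),(338,42)])
E
python3 - <<'E'
from fit import *
f=lambda p,use:np.concatenate([(proj(n,w(p,F))-i).ravel() for n,i in use])
for use in ([("top",ti)],[("scene",si)],[("top",ti),("scene",si)]):
    s=least_squares(f,[.4,0,.2],args=(use,)); print(s.x.round(4),np.degrees(s.x[2]).round(2),s.fun.round(1))
p=s.x; np.save("p.npy",p)
# block x, knob y, from post top, block corners
N=[[50,40,60],[50,-40,60],[-50,-40,60],[-50,40,60],[0,12,84]]
tn=tc([(185,232),(325,198),(372,372),(238,408),(252,296)])
sn=sc([(522,185),(437,265),(285,190),(372,105),(418,137)])
for use in ([("top",tn)],[("scene",sn)]):
    g=lambda q:np.concatenate([(proj(n,w(p,np.array(N)+[q[0],q[1],0]))-i).ravel() for n,i in use])
    s=least_squares(g,[0,0]);print("nest",s.x.round(1),s.fun.round(1))
for n,i in (("top",tc([(500,163)])),("scene",sc([(300,342)]))):
    s=least_squares(lambda q:(proj(n,w(p,[[q[0],q[1],92]]))-i).ravel(),[35,-130]);print("knob",s.x.round(1))
E
```

```text
[0.5386 0.0547 0.2899] 16.61 [-1.9 -1.5  0.9 -2.5  2.5  1.4 -1.4  2.2]
[0.5423 0.0553 0.2986] 17.11 [ 2.2 -1.7  0.5  2.5 -2.1 -1.2 -0.6 -1.6]
[0.5406 0.0552 0.295 ] 16.91 [-2.2 -1.9  0.4 -3.4  2.4  0.3 -1.3  1.6  1.8 -2.  -0.4  1.9 -2.6 -1.9
 -0.9 -2. ]
nest [ 1.1 -0.5] [-0.   0.6 -0.1 -0.4  0.5 -0.9 -1.   0.   0.6  0.6]
nest [ 3.3 -0.9] [ 0.8 -0.9  1.2  2.3 -1.1 -0.9 -1.1 -1.2  0.2  0.2]
knob [  34.9 -135.1]
knob [  34.6 -136.3]
```

```bash
cat > h.py <<'E'
from bench import r
import numpy as np
from scipy.spatial.transform import Rotation as Ro
p=np.load("p.npy")
Rf=Ro.from_euler("z",p[2]).as_matrix()
def st():
    s=r.read_state(); R=Ro.from_quat(s["eef_rot"]).as_matrix(); t=s["ee_pos"]
    return s,R,t
def fx(P): # world->fixture mm
    return (Rf.T@(np.array(P)-[p[0],p[1],0]))*1000
def wd(L): return Rf@(np.array(L)/1000)+[p[0],p[1],0]
def show():
    s,R,t=st(); print("t",round(float(s["time"]),2),"tcp fx",fx(t).round(1),"F fx",(Rf.T@s["ft_force"]).round(2),"w",round(float(s["width"]),4))
    print("tool axes in fx\n",(Rf.T@R).round(3)); return s,R,t
def plan(L,Rt_f=None):
    s,R,t=st(); d=R.T@(wd(L)-t); print("shift",d.round(4))
    if Rt_f is not None: print("turn",np.degrees(Ro.from_matrix(R.T@Rf@Rt_f).as_rotvec()).round(2))
E
python3 - <<'E'
from fit import *
f=lambda p:np.concatenate([(proj(n,w(p,np.array(F)*[1-p[3],1-p[3],1]+[0,p[3]*-36,0]))-i).ravel() for n,i in [("top",ti),("scene",si)]])
s=least_squares(f,[.54,0.05,.29,0]); print(s.x.round(4),s.fun.round(1))
from h import *
show(); print(wd([-90,0,150]),wd([35,-136,60]))
# tool y down; jaw x along +y or -y of fixture
for sx in(1,-1):
    x=np.array([0,sx,0]);y=np.array([0,0,-1]);z=np.cross(x,y); M=np.c_[x,y,z]; print(M.tolist());plan([-90,0,150],M)
    x=np.array([sx,0,0]);z=np.cross(x,y); M=np.c_[x,y,z]; print(M.tolist());plan([-90,0,150],M)
E
```

```text
[0.5413 0.0545 0.2943 0.0368] [ 0.1 -1.3 -0.6 -1.8  0.5 -0.8  0.3 -0.6 -0.5 -1.2 -0.8 -0.4 -0.1 -2.2
 -0.7 -0.2]
t 0.7 tcp fx [-198.7  632.3  222.6] F fx [ 0.1  -0.27 -0.9 ] w 0.0868
tool axes in fx
 [[ 0.535  0.    -0.845]
 [ 0.845  0.     0.535]
 [ 0.    -1.     0.   ]]
[0.45445398 0.02905704 0.15      ] [ 0.61359939 -0.0647179   0.06      ]
[[0, 0, -1], [1, 0, 0], [0, -1, 0]]
shift [-0.4759  0.0725 -0.4303]
turn [ -0.   -32.36   0.  ]
[[1, 0, 0], [0, 0, 1], [0, -1, 0]]
shift [-0.4759  0.0725 -0.4303]
turn [-0.   57.64  0.  ]
[[0, 0, 1], [-1, 0, 0], [0, -1, 0]]
shift [-0.4759  0.0725 -0.4303]
turn [-1.0000e-02  1.4764e+02 -0.0000e+00]
[[-1, 0, 0], [0, 0, -1], [0, -1, 0]]
shift [-0.4759  0.0725 -0.4303]
turn [   0.   -122.36    0.  ]
```

Call:
arm_command(
  deltas=[-0.04, 0, -0.036, 0, -8, 0, -0.09, 0, -0.08, 0, -16, 0, -0.14, 0, -0.125, 0, -24, 0, -0.185, 0, -0.165, 0, -32.4, 0, -0.23, 0, -0.205, 0, -32.4, 0, -0.275, 0, -0.25, 0, -32.4, 0, -0.32, 0, -0.29, 0, -32.4, 0, -0.36, 0, -0.325, 0, -32.4, 0],
  hand=0,
  grip_force=20,
)

```text
time: 1.7
ee_pos: [0.3846, 0.1667, 0.2229]
eef_rot: [0.421, 0.568, -0.568, -0.421]
ft_force: [0.7, 1.3, 0.5]
width: 0.0149
```

Run:
```python
from h import *
show(); plan([-82,0,130],np.array([[0,0,-1],[1,0,0],[0,-1,0]]))
```

```text
t 1.7 tcp fx [-116.8  152.   222.9] F fx [1.04 1.02 0.46] w 0.0149
tool axes in fx
 [[ 0.     0.001 -1.   ]
 [ 1.     0.001  0.   ]
 [ 0.001 -1.    -0.001]]
shift [-0.152   0.0928 -0.0347]
turn [ 0.06 -0.01  0.04]
```

Call:
arm_command(
  deltas=[-0.04, 0.01, -0.01, 0, 0, 0, -0.08, 0.03, -0.02, 0, 0, 0, -0.12, 0.06, -0.03, 0, 0, 0, -0.152, 0.093, -0.033, 0, 0, 0, -0.152, 0.093, -0.033, 0, 0, 0, -0.152, 0.093, -0.033, 0, 0, 0],
)

```text
time: 2.45
ee_pos: [0.4599, 0.0336, 0.13]
eef_rot: [0.421, 0.568, -0.568, -0.421]
ft_force: [0.4, 0.1, -0.6]
width: 0.0007
```

Run:
```python
from h import *
import cv2
show(); plan([-80,0,42])
for n in("wrist","scene"):
    c=r.camera(n); cv2.imwrite(f"pics/{n}1.png",c["image"][:,:,::-1])
    if n=="wrist": print(c["intrinsics"],c["hand_eye"].round(4))
```

```text
t 2.45 tcp fx [-83.5   2.8 130. ] F fx [ 0.44 -0.04 -0.6 ] w 0.0007
tool axes in fx
 [[-0.001  0.    -1.   ]
 [ 1.     0.    -0.001]
 [ 0.    -1.    -0.   ]]
shift [-0.0028  0.088  -0.0034]
[[297.31863964   0.         260.17230074]
 [  0.         297.31863964 193.17255708]
 [  0.           0.           1.        ]] [[ 1.000e+00 -2.000e-04  2.000e-04  0.000e+00]
 [-3.000e-04 -3.032e-01  9.529e-01 -1.619e-01]
 [-1.000e-04 -9.529e-01 -3.032e-01  8.480e-02]
 [ 0.000e+00  0.000e+00  0.000e+00  1.000e+00]]
```

View pics/wrist1.png

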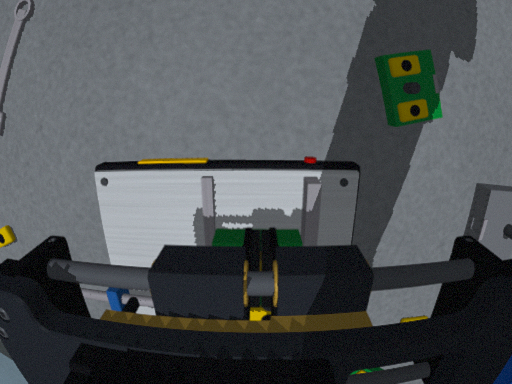

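View pics/scene1.png

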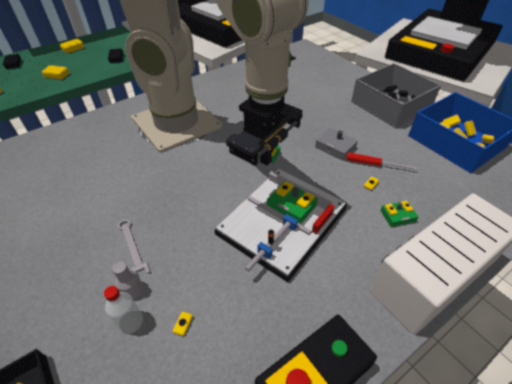

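The wrist view shows the channel rails at columns 208 and 312, centred on the tool's column 260, and the plate edge is level at row 162. So position and yaw agree with the fit, and I'm descending behind the block.

Call:
arm_command(
  deltas=[-0.003, 0.03, -0.002, 0, 0, 0, -0.003, 0.06, -0.003, 0, 0, 0, -0.003, 0.088, -0.003, 0, 0, 0, -0.003, 0.088, -0.003, 0, 0, 0, -0.003, 0.088, -0.003, 0, 0, 0],
)

```text
time: 3.18
ee_pos: [0.4643, 0.0316, 0.0429]
eef_rot: [0.421, 0.569, -0.568, -0.42]
ft_force: [2.1, 0.3, -0.1]
width: 0.0006
```

Run:
```python
from h import *
import cv2
show()
```

```text
t 3.17 tcp fx [-79.8  -0.4  42.9] F fx [ 2.11 -0.29 -0.13] w 0.0006
tool axes in fx
 [[-0.001  0.002 -1.   ]
 [ 1.     0.    -0.001]
 [ 0.    -1.    -0.002]]
```

Call:
arm_command(
  deltas=[0, 0, -0.008, 0, 0, 0, 0, 0, -0.016, 0, 0, 0, 0, 0, -0.02, 0, 0, 0, 0, 0, -0.023, 0, 0, 0, 0, 0, -0.026, 0, 0, 0, 0, 0, -0.029, 0, 0, 0, 0, 0, -0.029, 0, 0, 0],
)

```text
time: 4.05
ee_pos: [0.4903, 0.039, 0.0411]
eef_rot: [-0.42, -0.567, 0.569, 0.422]
ft_force: [-6.2, -1.6, 1.5]
width: 0.0003
```

Run:
```python
from h import *
import cv2
show()
```

```text
t 4.05 tcp fx [-52.8  -0.9  41.1] F fx [-6.45  0.28  1.5 ] w 0.0003
tool axes in fx
 [[-0.    -0.002 -1.   ]
 [ 1.     0.    -0.   ]
 [ 0.    -1.     0.002]]
```

Call:
arm_command(
  deltas=[0, 0, -0.003, 0, 0, 0, 0, 0, -0.006, 0, 0, 0, 0, 0, -0.009, 0, 0, 0, 0, 0, -0.012, 0, 0, 0, 0, 0, -0.015, 0, 0, 0, 0, 0, -0.018, 0, 0, 0, 0, 0, -0.02, 0, 0, 0, 0, 0, -0.02, 0, 0, 0],
)

```text
time: 5.05
ee_pos: [0.5107, 0.0454, 0.0417]
eef_rot: [0.421, 0.568, -0.568, -0.421]
ft_force: [-1.0, -0.5, -0.9]
width: 0.0001
```

Run:
```python
from h import *
import cv2
show()
c=r.camera("top");i=c["image"][:,:,::-1];cv2.imwrite("pics/top2.png",cv2.resize(i[110:240,150:310],(738,600)))
```

```text
t 5.05 tcp fx [-31.4  -0.7  41.7] F fx [-1.08 -0.14 -0.88] w 0.0001
tool axes in fx
 [[-0.001  0.001 -1.   ]
 [ 1.    -0.    -0.001]
 [-0.    -1.    -0.001]]
```

View pics/top2.png

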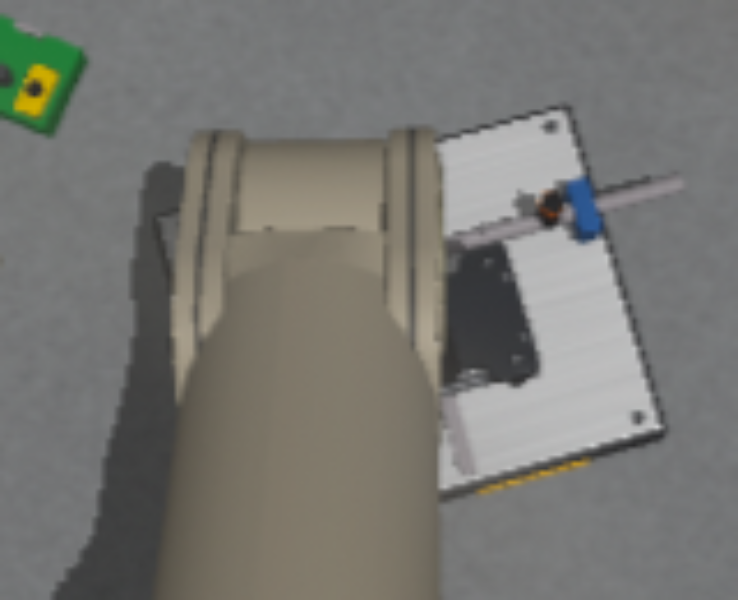

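Call:
arm_command(
  deltas=[0, 0, -0.0015, 0, 0, 0, 0, 0, -0.003, 0, 0, 0, 0, 0, -0.0045, 0, 0, 0, 0, 0, -0.006, 0, 0, 0, 0, 0, -0.006, 0, 0, 0],
)

```text
time: 5.72
ee_pos: [0.5151, 0.0466, 0.0416]
eef_rot: [-0.42, -0.568, 0.569, 0.422]
ft_force: [-8.6, -1.6, 6.6]
width: 0.0004
```

Run:
```python
from h import *
import cv2
show()
c=r.camera("scene");i=c["image"][:,:,::-1];cv2.imwrite("pics/scene2.png",cv2.resize(i[160:286,208:356],(705,600)))
```

```text
t 5.72 tcp fx [-26.9  -0.8  41.6] F fx [-8.72  0.98  6.6 ] w 0.0004
tool axes in fx
 [[-0.    -0.002 -1.   ]
 [ 1.     0.001 -0.   ]
 [ 0.001 -1.     0.002]]
```

View pics/scene2.png

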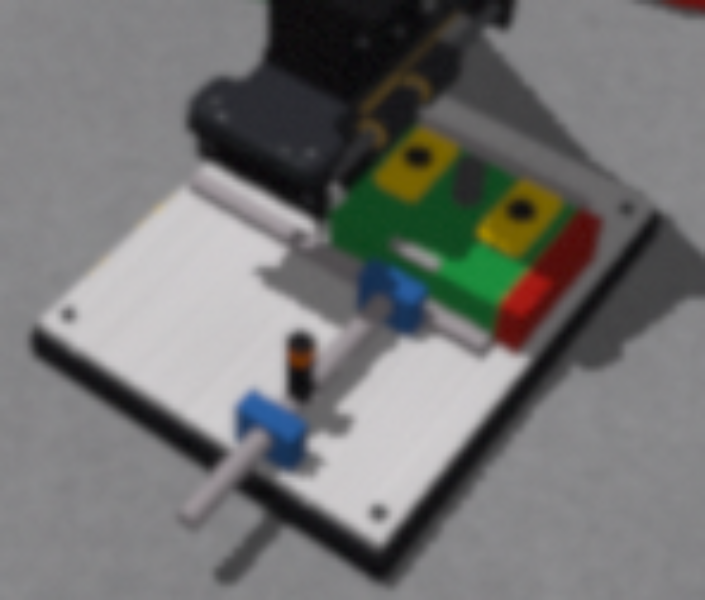

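The block now appears to meet the red stop, at (500–600, 210–345) in the crop. Next I'm adding a firmer press in small steps.

Call:
arm_command(
  deltas=[0, 0, -0.0005, 0, 0, 0, 0, 0, -0.001, 0, 0, 0, 0, 0, -0.001, 0, 0, 0],
)

```text
time: 6.15
ee_pos: [0.5151, 0.0466, 0.0415]
eef_rot: [-0.42, -0.567, 0.569, 0.422]
ft_force: [-13.0, -3.4, 10.7]
width: 0.0004
```

Run:
```python
from h import *
show()
```

```text
t 6.15 tcp fx [-26.9  -0.8  41.5] F fx [-13.42   0.54  10.69] w 0.0004
tool axes in fx
 [[ 0.    -0.004 -1.   ]
 [ 1.     0.001  0.   ]
 [ 0.001 -1.     0.004]]
```

The upward force on the tool (10.7 N) could hide friction in the x reading. I'm relieving it by raising the target slightly while pressing.

Call:
arm_command(
  deltas=[0, -0.001, 0, 0, 0, 0, 0, -0.0025, 0, 0, 0, 0, 0, -0.0025, -0.0003, 0, 0, 0],
)

```text
time: 6.52
ee_pos: [0.5151, 0.0472, 0.043]
eef_rot: [-0.42, -0.567, 0.569, 0.422]
ft_force: [-8.4, -0.4, -3.8]
width: 0.0004
```

Run:
```python
from h import *
show()
```

```text
t 6.53 tcp fx [-26.7  -0.2  43. ] F fx [-8.17  2.05 -3.84] w 0.0004
tool axes in fx
 [[-0.001 -0.004 -1.   ]
 [ 1.     0.001 -0.001]
 [ 0.001 -1.     0.004]]
```

Call:
arm_command(
  deltas=[0, 0, -0.0005, 0, 0, 0, 0, -0.0003, -0.001, 0, 0, 0, 0, -0.0005, -0.0013, 0, 0, 0, 0, -0.0005, -0.0013, 0, 0, 0],
)

```text
time: 7.02
ee_pos: [0.5151, 0.0473, 0.0429]
eef_rot: [-0.419, -0.566, 0.57, 0.423]
ft_force: [-11.4, -1.4, -3.8]
width: 0.0005
```

Run:
```python
from h import *
show()
```

```text
t 7.03 tcp fx [-26.7  -0.2  42.9] F fx [-11.29   1.98  -3.82] w 0.0005
tool axes in fx
 [[-0.    -0.007 -1.   ]
 [ 1.     0.001 -0.   ]
 [ 0.001 -1.     0.007]]
```

Call:
arm_command(
  deltas=[0, 0, -0.0005, 0, 0, 0, 0, 0, -0.001, 0, 0, 0, 0, 0, -0.001, 0, 0, 0],
)

```text
time: 7.4
ee_pos: [0.5151, 0.0474, 0.0425]
eef_rot: [-0.419, -0.566, 0.57, 0.423]
ft_force: [-13.9, -1.8, -4.1]
width: 0.0007
```

Run:
```python
from h import *
show()
```

```text
t 7.4 tcp fx [-26.6  -0.1  42.5] F fx [-13.83   2.34  -4.08] w 0.0007
tool axes in fx
 [[-0.    -0.009 -1.   ]
 [ 1.     0.001 -0.   ]
 [ 0.001 -1.     0.009]]
```

Call:
arm_command(
  deltas=[0, 0, 0.01, 0, 0, 0, 0, 0, 0.025, 0, 0, 0, 0, -0.03, 0.03, 0, 0, 0, 0, -0.07, 0.03, 0, 0, 0, 0, -0.11, 0.03, 0, 0, 0, 0, -0.11, 0.03, 0, 0, 0],
)

```text
time: 8.15
ee_pos: [0.4927, 0.0396, 0.1579]
eef_rot: [0.422, 0.57, -0.566, -0.42]
ft_force: [0.8, -0.4, 0.2]
width: 0.0003
```

Run:
```python
from h import *
show();plan([35,-200,150],np.array([[0,0,-1],[1,0,0],[0,-1,0]]))
```

```text
t 8.15 tcp fx [-50.4  -1.1 157.9] F fx [ 0.67 -0.59  0.19] w 0.0003
tool axes in fx
 [[-0.     0.007 -1.   ]
 [ 1.     0.001 -0.   ]
 [ 0.001 -1.    -0.007]]
shift [-0.199   0.0083 -0.0853]
turn [0.41 0.02 0.04]
```

Call:
arm_command(
  deltas=[-0.05, 0, -0.02, 0.4, 0, 0, -0.1, 0, -0.045, 0.4, 0, 0, -0.15, 0, -0.065, 0.4, 0, 0, -0.199, 0.0, -0.085, 0.4, 0, 0, -0.199, 0.02, -0.085, 0.4, 0, 0, -0.199, 0.02, -0.085, 0.4, 0, 0],
)

```text
time: 8.9
ee_pos: [0.6285, -0.1256, 0.1321]
eef_rot: [-0.418, -0.566, 0.571, 0.424]
ft_force: [-0.1, 1.1, -0.4]
width: 0.0001
```

Run:
```python
from h import *
import cv2
show();plan([35,-190,70],np.array([[0,0,-1],[1,0,0],[0,-1,0]]))
c=r.camera("wrist"); cv2.imwrite("pics/wrist3.png",c["image"][:,:,::-1])
c=r.camera("scene");i=c["image"][:,:,::-1];cv2.imwrite("pics/scene3.png",cv2.resize(i[140:286,190:356],(682,600)))
```

```text
t 8.9 tcp fx [  31.5 -198.6  132.1] F fx [ 0.21  1.11 -0.37] w 0.0001
tool axes in fx
 [[-0.    -0.01  -1.   ]
 [ 1.     0.002 -0.   ]
 [ 0.002 -1.     0.01 ]]
shift [ 0.0085  0.062  -0.0041]
turn [-0.6   0.02  0.1 ]
```

View pics/wrist3.png

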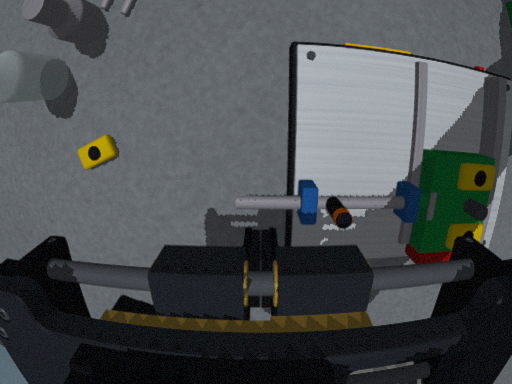

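View pics/scene3.png

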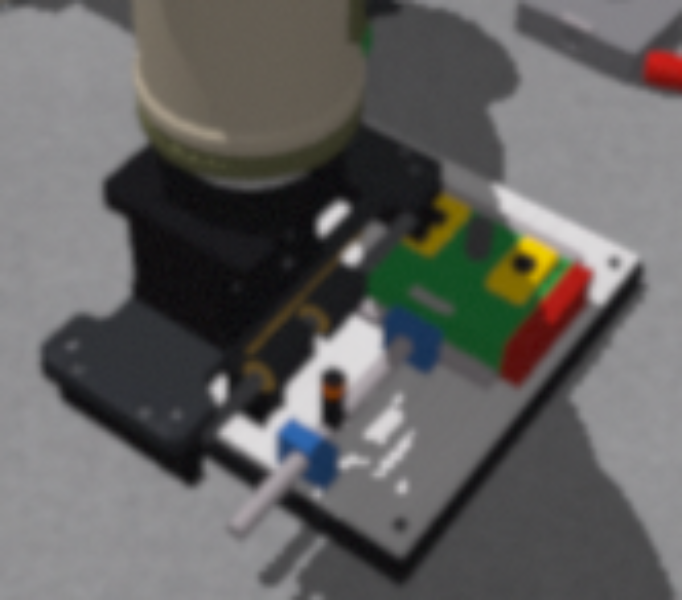

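Run:
```python
from h import *
s,R,t=st()
K=297.32;cx,cy=260.17,193.17
HE=np.array([[1,-2e-4,2e-4,0],[-3e-4,-.3032,.9529,-.1619],[-1e-4,-.9529,-.3032,.0848],[0,0,0,1]])
for u,v,z in((343,221,.092),(334,200,.054),(416,152,0.03)):
    a=np.array([u-cx,v-cy]);q=np.hypot(*a)/K;d=np.r_[np.sin(q)*a/np.hypot(*a),np.cos(q)]
    o=R@HE[:3,3]+t; d=R@HE[:3,:3]@d; P=o+d*(z-o[2])/d[2]; print(fx(P).round(1))
```

```text
[  34.9 -134.7   92. ]
[  30.7 -133.1   54. ]
[-11.3 -42.7  30. ]
```

Call:
arm_command(
  deltas=[0.005, 0.02, -0.003, -0.5, 0, 0, 0.0085, 0.04, -0.004, -0.5, 0, 0, 0.0085, 0.062, -0.004, -0.5, 0, 0, 0.0085, 0.062, -0.004, -0.5, 0, 0, 0.0085, 0.062, -0.004, -0.5, 0, 0],
)

```text
time: 9.62
ee_pos: [0.6314, -0.1169, 0.0733]
eef_rot: [0.421, 0.569, -0.568, -0.42]
ft_force: [0.5, -0.5, 0.8]
width: 0.0006
```

Run:
```python
from h import *
show();
```

```text
t 9.62 tcp fx [  36.9 -191.1   73.3] F fx [ 0.3  -0.61  0.8 ] w 0.0006
tool axes in fx
 [[-0.001  0.003 -1.   ]
 [ 1.    -0.    -0.001]
 [-0.    -1.    -0.003]]
```

Call:
arm_command(
  deltas=[0.008, 0.001, 0.002, 0, 0, 0, 0.016, 0.002, 0.002, 0, 0, 0, 0.022, 0.002, 0.002, 0, 0, 0, 0.028, 0.002, 0.002, 0, 0, 0, 0.033, 0.002, 0.002, 0, 0, 0, 0.038, 0.002, 0.002, 0, 0, 0, 0.038, 0.002, 0.002, 0, 0, 0],
)

```text
time: 10.5
ee_pos: [0.6181, -0.0808, 0.0705]
eef_rot: [0.421, 0.569, -0.568, -0.42]
ft_force: [0.1, -0.2, -0.7]
width: 0.0004
```

Run:
```python
from h import *
show();
```

```text
t 10.5 tcp fx [  34.6 -152.7   70.5] F fx [ 0.02 -0.27 -0.7 ] w 0.0004
tool axes in fx
 [[-0.001  0.002 -1.   ]
 [ 1.     0.    -0.001]
 [ 0.    -1.    -0.002]]
```

Call:
arm_command(
  deltas=[0.002, 0, 0, 0, 0, 0, 0.004, 0, 0, 0, 0, 0, 0.006, 0, 0, 0, 0, 0, 0.008, 0, 0, 0, 0, 0, 0.01, 0, 0, 0, 0, 0],
)

```text
time: 11.12
ee_pos: [0.6152, -0.0718, 0.0705]
eef_rot: [0.421, 0.569, -0.568, -0.421]
ft_force: [1.2, -2.9, -0.5]
width: 0.0005
```

Run:
```python
from h import *
import cv2
show();
c=r.camera("scene");i=c["image"][:,:,::-1];cv2.imwrite("pics/scene4.png",cv2.resize(i[140:286,190:356],(682,600)))
```

```text
t 11.12 tcp fx [  34.4 -143.2   70.5] F fx [ 0.25 -3.14 -0.47] w 0.0005
tool axes in fx
 [[-0.     0.002 -1.   ]
 [ 1.    -0.    -0.   ]
 [-0.    -1.    -0.002]]
```

View pics/scene4.png

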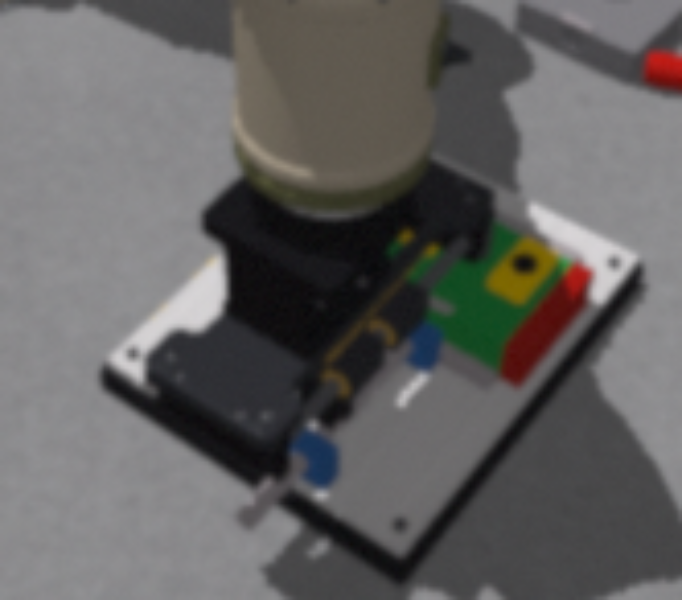

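The knob is in contact at about 3 N drag, and the bolt's tail end shifted from (235,525) to (250,515). Continuing slowly.

Call:
arm_command(
  deltas=[0.002, 0, 0, 0, 0, 0, 0.004, 0, 0, 0, 0, 0, 0.006, 0, 0, 0, 0, 0, 0.008, 0, 0, 0, 0, 0],
)

```text
time: 11.68
ee_pos: [0.6128, -0.0639, 0.0705]
eef_rot: [0.421, 0.569, -0.568, -0.421]
ft_force: [1.5, -1.9, 0.7]
width: 0.0003
```

Run:
```python
from h import *
show();
```

```text
t 11.68 tcp fx [  34.5 -135.    70.5] F fx [ 0.88 -2.28  0.73] w 0.0003
tool axes in fx
 [[-0.001  0.002 -1.   ]
 [ 1.     0.    -0.001]
 [ 0.    -1.    -0.002]]
```

Call:
arm_command(
  deltas=[0.002, 0, 0, 0, 0, 0, 0.004, 0, 0, 0, 0, 0, 0.006, 0, 0, 0, 0, 0, 0.008, 0, 0, 0, 0, 0],
)

```text
time: 12.18
ee_pos: [0.6105, -0.0563, 0.0705]
eef_rot: [0.421, 0.569, -0.568, -0.421]
ft_force: [1.0, -2.6, 0.4]
width: 0.0003
```

Run:
```python
from h import *
show();
```

```text
t 12.18 tcp fx [  34.5 -127.    70.5] F fx [ 0.2  -2.73  0.42] w 0.0003
tool axes in fx
 [[-0.001  0.002 -1.   ]
 [ 1.     0.    -0.001]
 [ 0.    -1.    -0.002]]
```

Drag is still only 2.5 N, so the tip is in the slot mouth or past it. Smaller steps from here.

Call:
arm_command(
  deltas=[0.0015, 0, 0, 0, 0, 0, 0.003, 0, 0, 0, 0, 0, 0.0045, 0, 0, 0, 0, 0, 0.006, 0, 0, 0, 0, 0],
)

```text
time: 12.68
ee_pos: [0.6088, -0.0506, 0.0705]
eef_rot: [0.421, 0.569, -0.568, -0.421]
ft_force: [1.7, -2.1, -0.3]
width: 0.0005
```

Run:
```python
from h import *
show();
```

```text
t 12.68 tcp fx [  34.5 -121.1   70.5] F fx [ 1.06 -2.5  -0.34] w 0.0005
tool axes in fx
 [[-0.001  0.002 -1.   ]
 [ 1.     0.    -0.001]
 [ 0.    -1.    -0.002]]
```

Call:
arm_command(
  deltas=[0.0015, 0, 0, 0, 0, 0, 0.003, 0, 0, 0, 0, 0, 0.0045, 0, 0, 0, 0, 0],
)

```text
time: 13.05
ee_pos: [0.6075, -0.0463, 0.0705]
eef_rot: [0.421, 0.569, -0.568, -0.421]
ft_force: [1.1, -2.5, -0.2]
width: 0.0008
```

Run:
```python
from h import *
import cv2
show();
c=r.camera("scene");i=c["image"][:,:,::-1];cv2.imwrite("pics/scene5.png",cv2.resize(i[140:286,190:356],(682,600)))
```

```text
t 13.05 tcp fx [  34.5 -116.5   70.5] F fx [ 0.31 -2.75 -0.16] w 0.0008
tool axes in fx
 [[-0.001  0.002 -1.   ]
 [ 1.     0.    -0.001]
 [ 0.    -1.    -0.002]]
```

View pics/scene5.png

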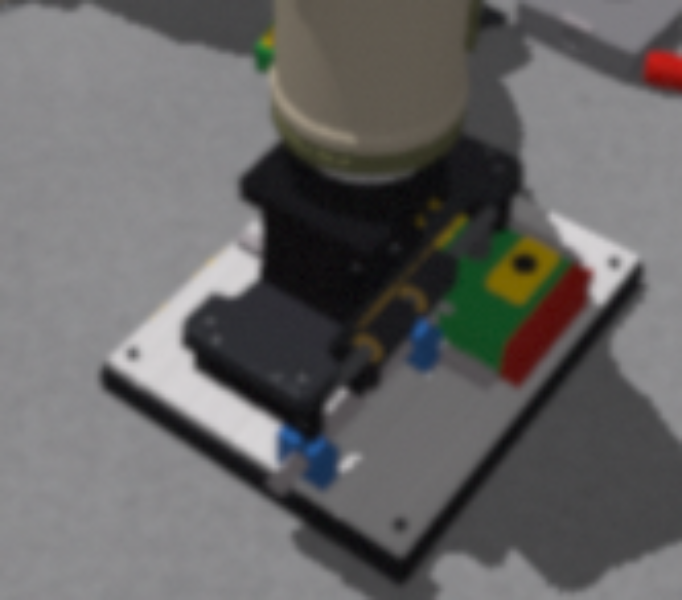

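Call:
arm_command(
  deltas=[0.0015, 0, 0, 0, 0, 0, 0.003, 0, 0, 0, 0, 0, 0.0045, 0, 0, 0, 0, 0],
)

```text
time: 13.48
ee_pos: [0.6062, -0.0419, 0.0705]
eef_rot: [0.421, 0.569, -0.568, -0.421]
ft_force: [1.9, -1.8, -0.4]
width: 0.0004
```

Run:
```python
from h import *
show();
```

```text
t 13.47 tcp fx [  34.5 -112.    70.5] F fx [ 1.28 -2.23 -0.38] w 0.0004
tool axes in fx
 [[-0.001  0.002 -1.   ]
 [ 1.     0.    -0.001]
 [ 0.    -1.    -0.002]]
```

Call:
arm_command(
  deltas=[0.0015, 0, 0, 0, 0, 0, 0.003, 0, 0, 0, 0, 0, 0.0045, 0, 0, 0, 0, 0],
)

```text
time: 13.85
ee_pos: [0.6048, -0.0376, 0.0705]
eef_rot: [0.421, 0.569, -0.568, -0.42]
ft_force: [3.3, -2.4, -0.8]
width: 0.0004
```

Run:
```python
from h import *
show();
```

```text
t 13.85 tcp fx [  34.5 -107.5   70.5] F fx [ 2.46 -3.29 -0.76] w 0.0004
tool axes in fx
 [[-0.001  0.002 -1.   ]
 [ 1.     0.    -0.001]
 [ 0.    -1.    -0.002]]
```

Call:
arm_command(
  deltas=[0.0015, 0, 0, 0, 0, 0, 0.003, 0, 0, 0, 0, 0, 0.0045, 0, 0, 0, 0, 0],
)

```text
time: 14.22
ee_pos: [0.6035, -0.0333, 0.0705]
eef_rot: [0.421, 0.569, -0.568, -0.421]
ft_force: [2.1, -2.0, -0.8]
width: 0.0004
```

Run:
```python
from h import *
show();
```

```text
t 14.22 tcp fx [  34.5 -103.    70.5] F fx [ 1.46 -2.53 -0.82] w 0.0004
tool axes in fx
 [[-0.001  0.002 -1.   ]
 [ 1.     0.    -0.001]
 [ 0.    -1.    -0.002]]
```

Call:
arm_command(
  deltas=[0.0015, 0, 0, 0, 0, 0, 0.003, 0, 0, 0, 0, 0, 0.0045, 0, 0, 0, 0, 0],
)

```text
time: 14.6
ee_pos: [0.6022, -0.029, 0.0705]
eef_rot: [0.421, 0.569, -0.568, -0.421]
ft_force: [1.8, -2.5, -0.9]
width: 0.0004
```

Run:
```python
from h import *
import cv2
show();
c=r.camera("scene");i=c["image"][:,:,::-1];cv2.imwrite("pics/scene6.png",cv2.resize(i[140:286,190:356],(682,600)))
```

```text
t 14.6 tcp fx [ 34.5 -98.5  70.5] F fx [ 1.01 -2.94 -0.86] w 0.0004
tool axes in fx
 [[-0.001  0.002 -1.   ]
 [ 1.     0.    -0.001]
 [ 0.    -1.    -0.002]]
```

View pics/scene6.png

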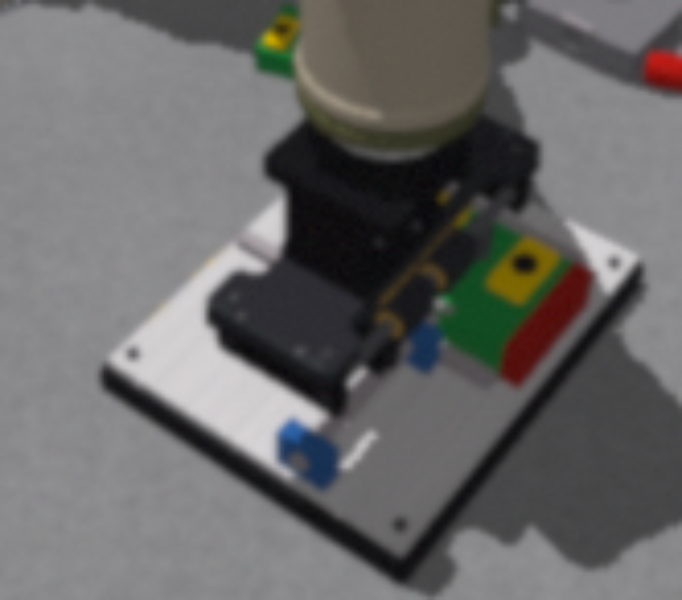

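The bolt's tail is now almost flush with the rear guide at (298,460), so the tip is at about y −1. Bottoming must come within about 7 mm, so I'm using 1 mm steps.

Call:
arm_command(
  deltas=[0.001, 0, 0, 0, 0, 0, 0.002, 0, 0, 0, 0, 0, 0.003, 0, 0, 0, 0, 0],
)

```text
time: 15.02
ee_pos: [0.6013, -0.0262, 0.0705]
eef_rot: [0.421, 0.569, -0.568, -0.421]
ft_force: [2.2, -1.8, -0.3]
width: 0.0004
```

Run:
```python
from h import *
show();
```

```text
t 15.03 tcp fx [ 34.5 -95.6  70.5] F fx [ 1.6  -2.37 -0.29] w 0.0004
tool axes in fx
 [[-0.001  0.002 -1.   ]
 [ 1.     0.    -0.001]
 [ 0.    -1.    -0.002]]
```

Call:
arm_command(
  deltas=[0.001, 0, 0, 0, 0, 0, 0.002, 0, 0, 0, 0, 0, 0.003, 0, 0, 0, 0, 0],
)

```text
time: 15.4
ee_pos: [0.6008, -0.0244, 0.0706]
eef_rot: [0.422, 0.568, -0.568, -0.42]
ft_force: [4.3, -4.7, -2.2]
width: 0.0003
```

Run:
```python
from h import *
show();
```

```text
t 15.4 tcp fx [ 34.4 -93.7  70.6] F fx [ 2.76 -5.75 -2.17] w 0.0003
tool axes in fx
 [[ 0.     0.002 -1.   ]
 [ 1.    -0.001  0.   ]
 [-0.001 -1.    -0.002]]
```

Force is rising (5.7 N) with the tool lagging, so the tip has met the seat.

Call:
arm_command(
  deltas=[0.0007, 0, 0, 0, 0, 0, 0.0014, 0, 0, 0, 0, 0, 0.0014, 0, 0, 0, 0, 0],
)

```text
time: 15.78
ee_pos: [0.6006, -0.0239, 0.0706]
eef_rot: [0.423, 0.568, -0.568, -0.42]
ft_force: [6.3, -6.5, -3.3]
width: 0.0004
```

Run:
```python
from h import *
show();
```

```text
t 15.78 tcp fx [ 34.4 -93.2  70.6] F fx [ 4.12 -8.01 -3.33] w 0.0004
tool axes in fx
 [[ 0.001  0.003 -1.   ]
 [ 1.    -0.002  0.001]
 [-0.002 -1.    -0.003]]
```

Call:
arm_command(
  deltas=[0.0007, 0, 0, 0, 0, 0, 0.0014, 0, 0, 0, 0, 0, 0.0014, 0, 0, 0, 0, 0],
)

```text
time: 16.15
ee_pos: [0.6005, -0.0238, 0.0707]
eef_rot: [0.423, 0.568, -0.568, -0.42]
ft_force: [8.0, -11.0, -4.3]
width: 0.0006
```

Run:
```python
from h import *
show();
```

```text
t 16.15 tcp fx [ 34.4 -93.   70.7] F fx [  4.41 -12.82  -4.3 ] w 0.0006
tool axes in fx
 [[ 0.002  0.003 -1.   ]
 [ 1.    -0.004  0.002]
 [-0.004 -1.    -0.003]]
```

Call:
arm_command(
  deltas=[0.0005, 0, 0, 0, 0, 0, 0.0006, 0, 0, 0, 0, 0, 0.0006, 0, 0, 0, 0, 0],
)

```text
time: 16.52
ee_pos: [0.6005, -0.0238, 0.0707]
eef_rot: [-0.424, -0.568, 0.568, 0.42]
ft_force: [9.1, -12.5, -4.8]
width: 0.0007
```

Run:
```python
from h import *
show();
```

```text
t 16.52 tcp fx [ 34.4 -93.   70.7] F fx [  5.07 -14.58  -4.77] w 0.0007
tool axes in fx
 [[ 0.002  0.003 -1.   ]
 [ 1.    -0.005  0.002]
 [-0.005 -1.    -0.003]]
```

It's stalled rigidly at 14.6 N on the hand, about 12 N on the block. Backing off in −y, then up and aside.

Call:
arm_command(
  deltas=[-0.005, 0, 0, 0, 0, 0, -0.015, 0, 0, 0, 0, 0, -0.025, -0.01, 0, 0, 0, 0, -0.03, -0.05, 0, 0, 0, 0, -0.03, -0.1, 0, 0, 0, 0, -0.05, -0.13, 0.05, 0, 0, 0, -0.05, -0.13, 0.1, 0, 0, 0, -0.05, -0.13, 0.16, 0, 0, 0],
)

```text
time: 17.52
ee_pos: [0.4597, -0.1158, 0.201]
eef_rot: [0.422, 0.569, -0.567, -0.42]
ft_force: [-0.3, -0.4, 0.4]
width: 0.0005
```

Call:
arm_command(
  deltas=[0, 0, 0.05, 0, 0, 0, 0, 0, 0.06, 0, 0, 0, 0, 0, 0.06, 0, 0, 0],
)

```text
time: 17.9
ee_pos: [0.4036, -0.1323, 0.2009]
eef_rot: [0.422, 0.569, -0.567, -0.42]
ft_force: [0.3, -0.2, -0.0]
width: 0.0003
```

Run:
```python
from h import *
import cv2
show();
c=r.camera("scene");i=c["image"][:,:,::-1];cv2.imwrite("pics/scene7.png",cv2.resize(i[140:286,190:356],(682,600)))
c=r.camera("top");i=c["image"][:,:,::-1];cv2.imwrite("pics/top7.png",cv2.resize(i[120:240,170:310],(700,600)))
```

```text
t 17.9 tcp fx [-185.6 -139.6  200.9] F fx [ 0.22 -0.23 -0.01] w 0.0003
tool axes in fx
 [[ 0.     0.004 -1.   ]
 [ 1.     0.001  0.   ]
 [ 0.001 -1.    -0.004]]
```

View pics/scene7.png

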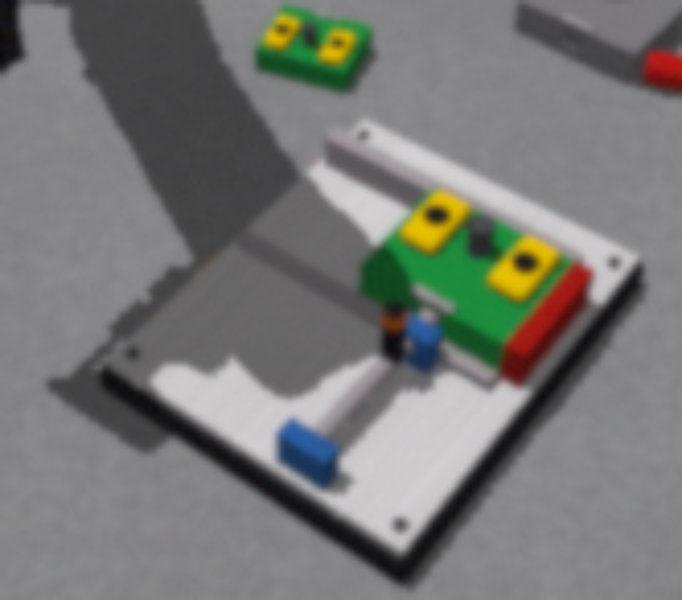

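View pics/top7.png

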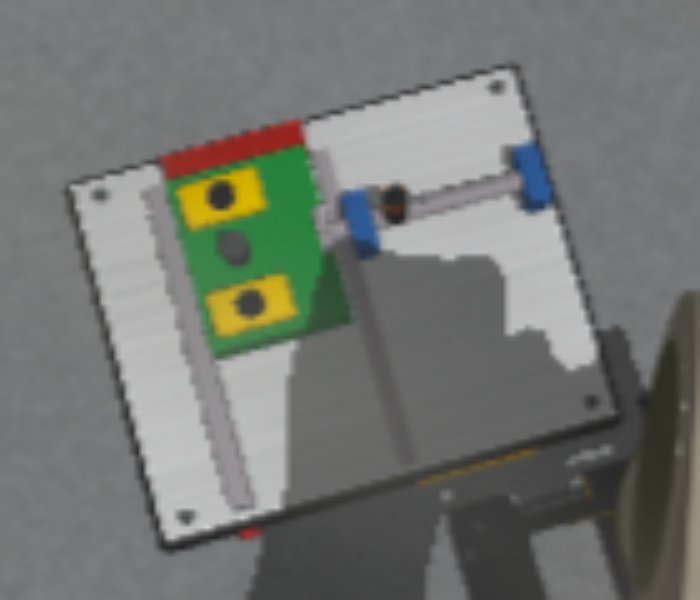

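Both views show the block against the red stop (top crop ~(235,150)) and the tall rail. The bolt is in the slot with its knob just behind the front guide at (395,203). One numeric check next.

Run:
```python
from fit import *
p=np.array([.5413,.0545,.2943])
N=[[50,-40,60],[-50,-40,60],[-50,40,60],[0,12,84]]
s=least_squares(lambda q:(proj("top",w(p,np.array(N)+[q[0],q[1],0]))-tc([(302,148),(350,322),(216,356),(233,244)])).ravel(),[0,0]);print("nest",s.x.round(1),s.fun.round(1))
s=least_squares(lambda q:(proj("top",w(p,[[q[0],q[1],92]]))-tc([(395,197)])).ravel(),[35,-80]);print("knob",s.x.round(1))
```

```text
nest [30.7  4.2] [ 0.3 -0.2  0.5 -0.9 -0.9  0.3  0.   0.8]
knob [ 32.  -74.6]
```

The top view alone carries a bias of about 3 mm (knob x must be 35, it read 32). I'll compare the block against the pressed-state picture for any rebound.

Run:
```python
import cv2,numpy as np
from fit import *
a=cv2.imread("pics/scene2.png"); b=cv2.imread("pics/scene7.png"); c=cv2.imread("pics/scene3.png")
def un(i,w,h,ox,oy):
    s=cv2.resize(i,(w*4,h*4),interpolation=cv2.INTER_AREA); full=np.zeros((384*4,512*4,3),np.uint8); full[oy*4:(oy+h)*4,ox*4:(ox+w)*4]=s; return full
A=un(a,148,126,208,160);C=un(c,166,146,190,140);B=un(b,166,146,190,140)
p=np.load("p.npy")
def sh(A,B,P,hw):
    u,v=(proj("scene",w(p,[P]))[0]*4).astype(int); t=A[v-hw:v+hw,u-hw:u+hw]
    S=B[v-hw-16:v+hw+16,u-hw-16:u+hw+16]; m=cv2.matchTemplate(S,t,cv2.TM_CCOEFF_NORMED); i=np.unravel_index(m.argmax(),m.shape); return (i[1]-16)/4,(i[0]-16)/4,m.max().round(3)
for n,X in(("pressed",A),("afterrelease",C)):
    print(n,"shell",sh(X,B,[66,0,70],36),"knobside plate hole",sh(X,B,[100,-160,30],24))
q=proj("scene",w(p,[[35,0,70],[36,0,70],[35,1,70]]));print("px per mm x",q[1]-q[0],"y",q[2]-q[0])
```

```text
pressed shell (np.float64(0.5), np.float64(-0.75), np.float32(0.88)) knobside plate hole (np.float64(0.0), np.float64(0.0), np.float32(1.0))
afterrelease shell (np.float64(0.5), np.float64(-0.75), np.float32(0.845)) knobside plate hole (np.float64(0.0), np.float64(-0.5), np.float32(0.986))
px per mm x [0.35187598 0.185259  ] y [ 0.2215471  -0.24522894]
```

Since it was pressed, the block moved about +2.8 mm in y (to the tall rail) and −0.3 mm in x (within noise). Handing in.

```bash
python3 -c "
from bench import r
print(r.close_job())"
```

```text
the job is handed in; nothing more can be done
None
```

The green nest block is seated against the red stop, the bolt is bottomed in the keeper slot, and I handed the job in at about 18 s. The hand-in gave no verdict.

- **Block:** I pushed it with the shut fingers until it stalled at the stop, with up to 14 N at the hand. About 6 N or less of that was friction. After the bolt went in, pictures showed the block had moved about 2.8 mm to the tall rail and about 0.3 mm away from the stop, which is within measurement noise.
- **Bolt:** I pushed the knob's −y side. Drag stayed at about 2.5 N until the tip met the seat. It then stalled with 14.6 N at the hand, about 12 N on the block. The tip was then roughly 43–45 mm into the slot by my estimate, near the 44 mm limit and well past the 18 mm needed.
- **Release:** The arm backed off and ended about 0.2 m up, beyond the fixture's −x edge, touching nothing.

**One check disagreed:** the final top-camera measurement put the block at x 30.7, y 4.2 mm, against an expected 35 and 1.5. The same view put the knob at x 32, where it can only be 35, so I took this as a 3 mm bias in that camera. I relied on the stalls under force and the before/after comparison instead. That leaves the block's distance to the stop confirmed by force and pictures, not by an independent position reading.

I didn't measure the bystanders. No unexpected contact showed in the force readings.

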